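Switch one valve channel off with a driver tip and shut the splash cover

TASK

Switch the yellow channel of the valve switch box off: take the red-handled hex driver out of its wooden stand and, with its tip, press the raised near end of the yellow rocker fully over. Fingers do not fit between the guards, and the other rockers must stay as they are. Then stand the driver back in the bore it came from, fully home, and swing the clear splash cover shut over the rockers without disturbing the things around.

Things in the scene. Friction and masses are not known exactly. Their poses are not given: they have to be found in the camera images.
- switch_box: Cream steel valve switch box, 124 (x) x 156 (y) mm, fixed; origin at its underside's centre, -x side near the robot. Top panel 36 mm high; on it a row of five rockers along y, 23 mm apart, between black guard ribs 3 mm thick (20 mm free between them), 52 mm high, x = -33 to +17 mm. Cheeks at y = +-72 mm, 55 mm high. Outlet stubs on the far side
- yellow_module: Yellow rocker, 14.5 mm wide, 38 mm long (x), in any of the five places. Origin on its pivot, 39 mm above the bench; axes as the box. Two flat halves form a V. At the start the near (-x) half slopes up, its end 12 mm above the pivot; pressed there, 10 to 14 mm from the pivot, it snaps over at about 4 N; fully over, that half lies level, its top 43 mm above the bench
- yellow_switch (a joint): tilt of the yellow rocker, rad: +0.22 far end down (on, as at the start), -0.22 near end down (off); it snaps over at 0 and stays at either stop
- blue_switch (a joint): tilt of the blue rocker, same sense; at +0.22 (on) at the start, to be left so
- white_switch (a joint): tilt of the white rocker, same sense; at +0.22 (on) at the start, to be left so
- green_switch (a joint): tilt of the green rocker, same sense; at -0.22 (off) at the start, to be left so
- red_switch (a joint): tilt of the red rocker, same sense; at -0.22 (off) at the start, to be left so
- cover (a joint): angle of the clear, grey-framed splash cover, 100 mm long, 152 wide, 5 thick, hinged on the box's far edge, rad: 0 shut (level over the rockers, underside 56 mm above the bench), 1.57 upright, 1.7 to 1.95 (leaning back from the robot) at the start, stop at 2.0. Friction holds it where it is left; about 1 N at its free edge swings it
- cover_hinge (a point): middle of the cover's hinge axis, which runs along the box's y at its far edge, 56 mm above the bench, 56 mm to +x of the box's origin; axes as the box's
- cover_edge (a point): middle of the cover's free edge, 100 mm from the hinge; a grey finger lip 44 mm wide stands 9 mm out beyond it. When the cover is open its outer face looks away from the robot
- hex_driver: Hex driver with a red handle 78 mm long, 20 mm thick, and a steel shank 70 mm long, 3 mm thick; 147 mm long in all, 45 g. Its own +y runs from the tip to the handle's end (up, when it stands in its stand); its origin is at half length, 9.5 mm off the axis to -z
- driver_tip (a point): end of the driver's shank, on its axis
- driver_grip (a point): point on the driver's axis in the handle, 124 mm from the tip, 24 mm below the handle's end
- driver_stand: Beech block 56 (x) x 124 (y) x 78 mm high, fixed; origin at its underside's centre. Two bores in a row along y: the hex driver hangs upright by its handle's lower end in the one at y = -36 mm (nearest the box); a short blue-handled driver, 57 mm tall above the block, fixed, fills the one at y = +36 mm
- stand_bore (a point): mouth of the driver's bore, on its axis, level with the stand's top (78 mm above the bench); bore 10 mm wide, 75 mm deep, for the 3 mm shank. With the driver fully home its tip is about 72 mm below this point; it may lean up to 0.06 rad there
- dish_c1: clear Petri dish, 58 mm wide, 14 mm high, bystander; origin at the centre of its underside. It lies in front of the tall fixed microscope that stands to the right of the switch box (over x = 0.48 to 1 m, y = 0.07 to -0.25 m, about 0.6 m high and more): carry the hand past it in front, close to the base
- dish_d1: clear Petri dish, 58 mm wide, 14 mm high, behind the box, bystander; origin at the centre of its underside
- sample_pot: clear lidded sample pot, 67 mm wide, 68 mm high, behind the stand, bystander; origin at the centre of its underside

How it is judged (in metres and radians):
On the way, in this order (a step that is already met when the one before it is completed fails the run):
1. the yellow rocker is pressed over to off, the cover still up (value of joint yellow_switch below -0.17 rad and value of joint cover above 0.5 rad), for 0.2 s.
2. the cover is swung shut (value of joint cover below 0.06 rad), for 0.2 s.
At the end, for the whole second after the job is handed in: Yellow rocker fully over (below -0.17 rad), the other four within 0.05 rad of their start stops; cover shut (below 0.06 rad); driver upright (within 0.15 rad), at rest in its own bore with the tip at least 60 mm deep and within 8 mm of the bore's axis (value of joint each of yellow_switch, green_switch, red_switch below -0.17 rad and value of joint each of blue_switch, white_switch above 0.17 rad and value of joint cover below 0.06 rad and horizontal distance between driver_tip and stand_bore below 0.008 m and z of driver_tip in the frame of stand_bore below -0.06 m and angle between hex_driver's own y axis and vertical below 0.15 rad and linear speed of hex_driver below 0.02 m/s); the robot touches nothing.
It fails at once if another rocker is switched (not (value of joint each of blue_switch, white_switch above 0 rad and value of joint each of green_switch, red_switch below 0 rad)).
It fails at once if the fingers touch the yellow rocker (contact force between the fingers and yellow_module above 0.5 N).
It fails at once if a dish or the sample pot is pushed more than 20 mm (distance of any of dish_c1, dish_d1, sample_pot from where it was at the start of the episode above 0.02 m).
It also fails if it takes over 64 s, if anything falls off the work surface, if the arm or the gripper's body presses on something with over 40 N, if the wrist force passes 120 N, or if a joint passes its speed limit or range.

ROBOT

A 6-joint arm with a two-finger parallel gripper is mounted at the origin on a cart in front of the work surface, level with it; the furniture and walls round the work are solid. World frame = base frame: x ahead of the robot, y to its left, z up, the work surface at z = 0. Lengths are in mm, angles in rad, forces in N, time in s.
With the tool pointing down it reaches from about 275 to 1000 mm from the base axis. Payload 8.4 kg.
Tool frame: the origin (TCP) lies between the finger pads; the fingertips stand 22 mm ahead of it and the grasp point (between the pads) lies 3 mm ahead of it (r.nose_length is the z of the fingertips in the tool frame, in mm); z points along the fingers, y is the line along which they close (so a half turn about z gives the same grasp; the last joint's range is limited). The gripper opens to 85 mm and grips with 20 to 120 N. Pads are 22 mm wide; open, the fingers measure 114 mm over their backs; the gripper's body (76 mm by 85 mm) begins 54 mm behind the grasp point. The pads swing forward as they close: fully open they stand 13 mm farther back than shut.
Start: joints at [-1.209, 0.353, 1.633, -0, 1.155, -0.002], TCP at [222.391, -584.098, 253.281] pointing down, gripper open.
Joint ranges: [-2.63, 2.63], [-0.92, 2.1], [0.06, 2.66], [-1.3, 4.44], [0, 2.69], [-3.02, 3.02]. Speed limits (rad/s): [2.22, 2.22, 2.79, 3.14, 3.14, 3.14].

INTERFACE

Orientations are given as [roll, pitch, yaw] about the fixed x, y, z axes, in that order (R = Rz(yaw) Ry(pitch) Rx(roll)).
In Python, from rig import r gives the robot as it stands.
- The arm moves only by the shell command python3 steer.py 'ROWS' [FORCE]. ROWS is a JSON list of rows, 1 to 5 of them, each an object with the fields rot (a list: a rotation vector rx, ry, rz in rad), d (a list: dx, dy, dz in mm), jaw (the opening from 0.0 (shut) to 1.0 (fully open)); a field left out counts as zero (the opening has to be given); each row shifts and turns the commanded pose from where the row before left it, along the tool's axes as they then stand; what a row does not reach is not made up. A row lasts 1/12 s, in which the tool goes at most 41.7 mm and 0.125 rad, less where a joint would pass 70% of its speed; a pose out of reach is approached as far as the arm can. The fingers move at their own pace and stop on an object; FORCE is the grip in N (left out, the last holds). Time passes only in rows, so rows that do not move let the fingers close. It prints the time, the measured TCP pose, the force, the opening and the grip force at its end. Input that does not fit is refused with a message, and nothing moves.
- r.sense(): the state, without advancing time (a new reading comes with each control period).
- r.grab_frame(name): name is "scene" or "top"; returns the picture (480x640x3 uint8, red, green, blue); there is no depth.
- r.camera_params(name): a dict with "fx", "fy", "cx", "cy" (pixels), "dist_coeffs" ([k1, k2, p1, p2, k3] as OpenCV has them; the pictures are not rectified), "rvec" (rotation vector, rad) and "tvec" (3), from world to camera coordinates, as OpenCV has them. Camera axes: x right, y down, z forward; pixel columns grow to the right and rows downward; lengths in mm; the calibration is good to about 2 mm. A picture is of the moment at which its call begins. camera_params takes no time and is no camera call.
- r.sign_off(): hands the job in; it is judged then, once.
The state is a dict: "clock": time; "qpos": joint angles; "qvel": joint speeds; "joint_efforts": joint torques, N m; "eef_pos": TCP position; "tcp_rot": TCP orientation; "contact_force": force on the tool from outside, world axes, zero at the start; "wrist_torque": the same for the moment, N m; "opening": opening from 0.0 (shut) to 1.0 (fully open); "grasp_force": force on a finger pad.
Only numpy, scipy, OpenCV 4.12 (cv2) and the standard library are available. Lean on these libraries where they do the work, as an engineer would, in place of code of your own. Each camera call takes 0.05 s, during which the arm holds its last target. There are 200 camera calls.

## Working session

There is one attempt and no reset: what is moved stays moved. The work goes in short steps, Python scripts to look and compute and a shell command to move; the robot and the scene stay as the last step left them, time stands still between calls to the robot, and variables do not carry over. Pictures are saved under pics/ and viewed, at most 10 in all, crops included, and the job is handed in when it is done.

```bash
ls; mkdir -p pics
python3 - <<'E'
from rig import r
import cv2
print(r.sense())
for n in("scene","top"):
    print(r.camera_params(n)); cv2.imwrite(f"pics/{n}0.png",r.grab_frame(n)[:,:,::-1])
E
```

```text
pics
rig.py
steer.py
{'clock': 0.0, 'qpos': array([-1.20940598e+00,  3.53657739e-01,  1.63413472e+00, -3.48386151e-05,
        1.15517884e+00, -2.42600245e-03]), 'qvel': array([-0.00097033,  0.00026112, -0.00052415,  0.00086873,  0.00084939,
        0.00014734]), 'joint_efforts': array([ 3.44353946e-03, -6.05238891e+01, -3.42064583e+01,  1.31226034e-04,
        9.32964758e-03,  3.71153135e-06]), 'eef_pos': array([ 222.22193703, -583.68922801,  252.55540863]), 'tcp_rot': array([-3.14021393e+00,  2.85085881e-05,  3.63830457e-01]), 'contact_force': array([-0.57230525,  0.00374185, -0.57481442]), 'wrist_torque': array([ 0.08537937, -0.00399642, -0.03106669]), 'grasp_force': 0.0, 'opening': 1.0014557156076167}
{'fx': 437.3639298812836, 'fy': 437.3639298812836, 'cx': 323.7155393790707, 'cy': 237.9621297222193, 'dist_coeffs': array([-0.06783313,  0.        ,  0.        ,  0.        ,  0.        ]), 'rvec': array([ 0.77341711, -2.27145748,  1.47665279]), 'tvec': array([592.53997734, 168.58610172, 761.93358733])}
{'fx': 459.75548446598594, 'fy': 459.75548446598594, 'cx': 325.7209000159946, 'cy': 233.87927713649367, 'dist_coeffs': array([0.01996146, 0.        , 0.        , 0.        , 0.        ]), 'rvec': array([ 2.20486248, -2.13895786,  0.12912004]), 'tvec': array([222.65351598, 568.02483425, 990.63575089])}
```
View pics/scene0.png

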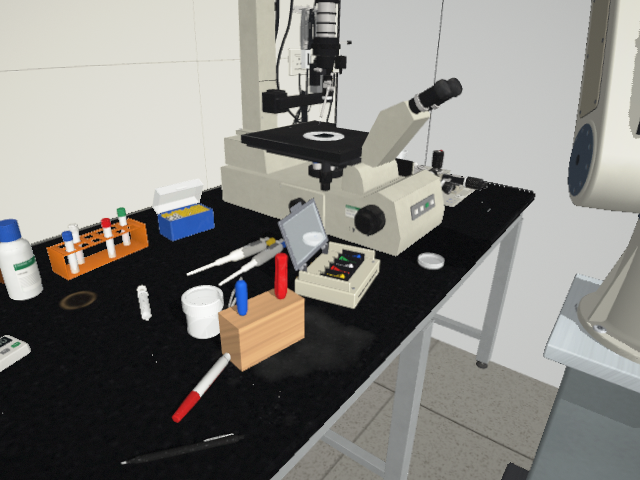

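View pics/top0.png

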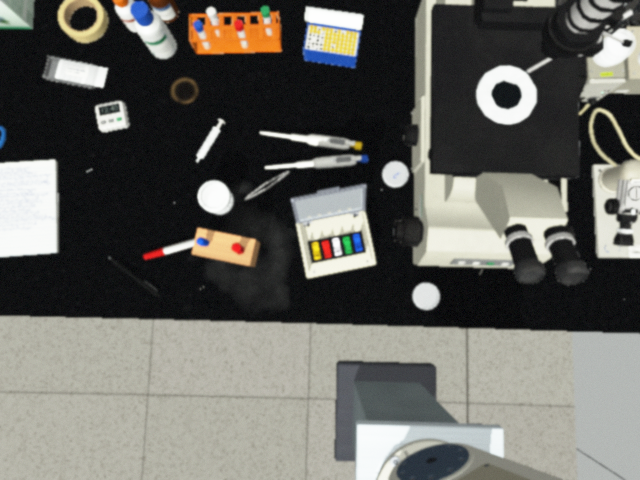

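Both show the scene. In the top view, the box is at about (335,240) with yellow leftmost at (316,250). The stand is at (226,247), the red handle at (238,248), and the dishes at (426,296) and (395,174).

Create h.py:
```python
from rig import r
import numpy as np, cv2
from scipy.spatial.transform import Rotation as R
def cam(n):
    p=r.camera_params(n); K=np.array([[p['fx'],0,p['cx']],[0,p['fy'],p['cy']],[0,0,1.]])
    return K,p['dist_coeffs'],p['rvec'],p['tvec']
def ray(n,uv):
    K,d,rv,t=cam(n); M=cv2.Rodrigues(rv)[0]
    q=cv2.undistortPoints(np.array(uv,float).reshape(-1,1,2),K,d).reshape(-1,2)
    return -M.T@t, np.c_[q,np.ones(len(q))]@M
def onz(n,uv,z):
    c,v=ray(n,uv); z=np.broadcast_to(z,len(v)); return c+v*((z-c[2])/v[:,2])[:,None]
def tri(a,b):
    (c1,v1),(c2,v2)=ray("scene",a),ray("top",b); out=[]
    for p,q in zip(v1,v2):
        s=np.linalg.lstsq(np.c_[p,-q],c2-c1,rcond=None)[0]; A=c1+s[0]*p;B=c2+s[1]*q
        out.append(np.r_[(A+B)/2,np.linalg.norm(A-B)])
    return np.array(out)
def proj(n,P):
    K,d,rv,t=cam(n); return cv2.projectPoints(np.array(P,float).reshape(-1,1,3),rv,t,K,d)[0].reshape(-1,2)
def blobs(img,lo,hi,box,amin=8):
    h=cv2.cvtColor(img,cv2.COLOR_RGB2HSV); m=cv2.inRange(h,np.array(lo),np.array(hi))
    k=np.zeros_like(m); x0,y0,x1,y1=box; k[y0:y1,x0:x1]=m[y0:y1,x0:x1]
    n,l,s,c=cv2.connectedComponentsWithStats(k)
    return k,[(s[i],c[i]) for i in range(1,n) if s[i][4]>=amin]
```

Run:
```python
from h import *
np.set_printoptions(precision=1,suppress=True)
t=cv2.imread("pics/top0.png")[:,:,::-1].copy(); s=cv2.imread("pics/scene0.png")[:,:,::-1].copy()
for n,im,bx in(("top",t,(290,180,385,290)),("scene",s,(290,225,390,310))):
  for c,lo,hi in(("yel",(22,150,120),(33,255,255)),("blue",(105,150,60),(125,255,255)),("green",(45,120,40),(85,255,255)),("red",(0,170,100),(6,255,255))):
    print(n,c,[(list(a),b) for a,b in blobs(im,lo,hi,bx,6)[1]])
for n,im,bx in(("top",t,(185,220,265,275)),("scene",s,(215,240,310,370))):
    print(n,"red",[(list(a),b) for a,b in blobs(im,(0,150,60),(6,255,255),bx)[1]])
    print(n,"blue",[(list(a),b) for a,b in blobs(im,(105,150,60),(125,255,255),bx)[1]])
a=cv2.resize(t[175:285,185:385],None,fx=3.9,fy=3.9,interpolation=cv2.INTER_CUBIC)
cv2.imwrite("pics/c1.png",a[:,:,::-1])
a=cv2.resize(s[190:370,210:390],None,fx=3.3,fy=3.3,interpolation=cv2.INTER_CUBIC)
cv2.imwrite("pics/c2.png",a[:,:,::-1])
```

```text
top yel [([np.int32(311), np.int32(241), np.int32(10), np.int32(20), np.int32(139)], array([315.8, 250.4]))]
top blue [([np.int32(352), np.int32(233), np.int32(12), np.int32(19), np.int32(164)], array([357.1, 242.1]))]
top green [([np.int32(342), np.int32(235), np.int32(11), np.int32(19), np.int32(164)], array([347. , 244.4]))]
top red [([np.int32(321), np.int32(240), np.int32(11), np.int32(19), np.int32(148)], array([326.1, 248.5]))]
scene yel [([np.int32(340), np.int32(274), np.int32(5), np.int32(5), np.int32(18)], array([341.9, 275.8]))]
scene blue [([np.int32(354), np.int32(254), np.int32(7), np.int32(4), np.int32(21)], array([357.4, 255.7]))]
scene green [([np.int32(339), np.int32(256), np.int32(10), np.int32(6), np.int32(31)], array([343.3, 258.4]))]
scene red [([np.int32(331), np.int32(266), np.int32(9), np.int32(5), np.int32(28)], array([334.6, 268.1]))]
top red [([np.int32(232), np.int32(243), np.int32(12), np.int32(11), np.int32(86)], array([237.3, 248.1]))]
top blue [([np.int32(198), np.int32(239), np.int32(10), np.int32(6), np.int32(48)], array([202.2, 241.5]))]
scene red [([np.int32(274), np.int32(252), np.int32(14), np.int32(47), np.int32(436)], array([280.9, 275.7]))]
scene blue [([np.int32(282), np.int32(242), np.int32(4), np.int32(6), np.int32(12)], array([283.7, 244.4])), ([np.int32(235), np.int32(280), np.int32(13), np.int32(35), np.int32(365)], array([241.3, 296. ]))]
```

View pics/c1.png

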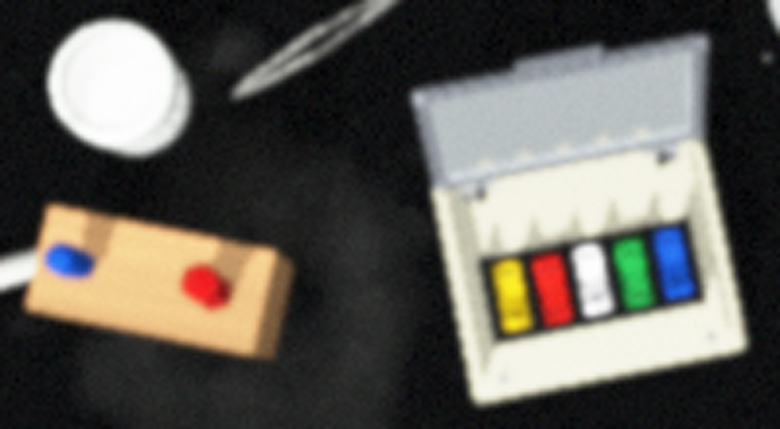

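View pics/c2.png

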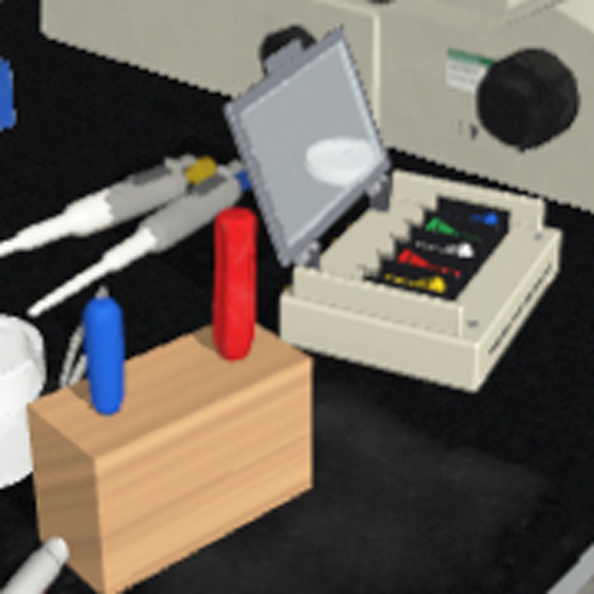

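c1 shows the stand's top face corners at (47,203), (278,248), (257,350) and (25,310). The rib block corners are at (483,258), (688,225), (705,298) and (498,340), with yellow leftmost. c2 shows the cover leaning back and the driver upright in its bore.

Run:
```python
from h import *
np.set_printoptions(precision=1,suppress=True)
f=lambda P,o,k:(np.array(P)+.5)/k-.5+np.array(o)
T=lambda P:f(P,(185,175),3.9); S=lambda P:f(P,(210,190),3.3)
for n in("top","scene"): print(n,"cam at",ray(n,[[0,0]])[0])
st=onz("top",T([(47,203),(278,248),(257,350),(25,310)]),78); print("stand",st, st.mean(0), [np.linalg.norm(st[i]-st[i-1]) for i in range(4)])
ss=onz("scene",S([(30,407),(98,458),(312,360)]),78); print("stand scene",ss, [np.linalg.norm(ss[i]-ss[i-1]) for i in range(3)])
rb=onz("top",T([(483,258),(688,225),(705,298),(498,340)]),[45,45,52,52]); print("ribs",rb,[np.linalg.norm(rb[i]-rb[i-1]) for i in range(4)])
rk=onz("top",[(315.8,250.4),(326.1,248.5),(347,244.4),(357.1,242.1)],44); print("rockers",rk)
d=rk[-1]-rk[0]; print("yaw",np.arctan2(d[0],-d[1]),np.linalg.norm(d))
# box outline: near corners top (z=36)
print("box near z36",onz("top",T([(478,403),(747,350)]),36))
print("scene box front bottom right / cheek", onz("scene",S([(475,390)]),36))
print("cover edge tri",tri(S([(340,32),(228,105)]),T([(708,37),(414,92)])))
print("hinge tri",tri(S([(388,165),(290,262)]),T([(703,135),(438,188)])))
print("driver top", tri([(281,253.5)],[(236.8,248)]), onz("top",[(237,247.5)],150))
print("dishes",onz("top",[(426,296),(395,174)],10),"pot",onz("top",T([(110,85)]),68))
```

```text
top cam at [ 452.2  250.4 1042.3]
scene cam at [110.1 861.2 454.1]
stand [[562.5 511.9  78. ]
 [542.  386.7  78. ]
 [486.8 395.4  78. ]
 [504.5 520.1  78. ]] [524.  453.5  78. ] [np.float64(58.57769183915002), np.float64(126.80527799804939), np.float64(55.86037350391614), np.float64(125.9570007716158)]
stand scene [[557.6 510.8  78. ]
 [505.2 518.1  78. ]
 [483.  398.8  78. ]] [np.float64(134.51078763177253), np.float64(52.88414668692375), np.float64(121.38876151385278)]
ribs [[543.  277.   45. ]
 [565.1 162.9  45. ]
 [523.9 153.3  52. ]
 [497.2 267.1  52. ]] [np.float64(47.37235769469159), np.float64(116.22945921466403), np.float64(42.86587445575369), np.float64(116.89350049402019)]
rockers [[522.6 260.4  44. ]
 [527.4 238.2  44. ]
 [537.8 192.9  44. ]
 [543.5 171.   44. ]]
yaw 0.22937637110757417 91.87021587318777
box near z36 [[462.5 277.3  36. ]
 [496.6 127.5  36. ]]
scene box front bottom right / cheek [[440.3 316.5  36. ]]
cover edge tri [[650.9 163.6 143.8   0.4]
 [615.8 311.3 148.7   1.9]]
hinge tri [[614.4 156.9  57.6   0.4]
 [578.9 302.2  58.4   2.2]]
driver top [[516.1 412.9 153.2   2.9]] [[516.1 412.3 150. ]]
dishes [[430.7  11.9  10. ]
 [706.   84.9  10. ]] pot [[629.9 484.1  68. ]]
```

```bash
cat > to.py <<'E'
import sys
from h import *
np.set_printoptions(precision=2,suppress=True)
s=r.sense(); M=R.from_euler('xyz',s['tcp_rot'])
a=[float(v) for v in sys.argv[1:]]
print("t",round(float(s['clock']),2),"pos",s['eef_pos'],"rpy",s['tcp_rot'],"open",round(float(s['opening']),3),"F",s['contact_force'],"grip",s['grasp_force'])
if a:
    d=M.inv().apply(np.array(a[:3])-s['eef_pos']); print("tool delta",d,"len",np.linalg.norm(d))
    if len(a)>3: print("rotvec",(M.inv()*R.from_euler('xyz',[np.pi,0,a[3]])).as_rotvec())
E
python3 steer.py '[{"d":[25.5,-30,0],"jaw":1},{"d":[25.5,-30,0],"jaw":1},{"d":[25.5,-30,0],"jaw":1},{"d":[25.5,-30,0],"jaw":1},{"d":[25.5,-30,0],"jaw":1}]'
python3 steer.py '[{"d":[25.5,-30,0],"jaw":1},{"d":[25.5,-30,0],"jaw":1},{"d":[25.5,-30,0],"jaw":1},{"d":[25.5,-30,0],"jaw":1}]'
python3 to.py 340 120 250 1.42
```

```text
clock: 0.52
eef_pos: [288.2, -396.6, 252.9]
tcp_rot: [-3.141, 0.0, 0.363]
contact_force: [0.9, 0.1, 0.5]
opening: 0.998
grasp_force: 0.0
clock: 0.85
eef_pos: [340.8, -248.2, 253.2]
tcp_rot: [-3.141, 0.0, 0.363]
contact_force: [0.9, 0.2, -0.3]
opening: 1.0
grasp_force: 0.0
t 0.85 pos [ 340.75 -248.24  253.16] rpy [-3.14  0.    0.36] open 1.0 F [ 0.85  0.19 -0.3 ] grip 0.0
tool delta [ 130.17 -344.47    3.21] len 368.2583830581933
rotvec [-0.   -0.   -1.06]
```

```bash
python3 steer.py '[{"d":[13,-34.5,0],"jaw":1},{"d":[13,-34.5,0],"jaw":1},{"d":[13,-34.5,0],"jaw":1},{"d":[13,-34.5,0],"jaw":1},{"d":[13,-34.5,0],"jaw":1}]' >/dev/null
python3 steer.py '[{"d":[13,-34.5,0],"jaw":1},{"d":[13,-34.5,0],"jaw":1},{"d":[13,-34.5,0],"jaw":1},{"d":[13,-34.5,0],"jaw":1},{"d":[13,-34.5,0],"jaw":1}]' >/dev/null
python3 steer.py '[{"rot":[0,0,-0.12],"jaw":1},{"rot":[0,0,-0.12],"jaw":1},{"rot":[0,0,-0.12],"jaw":1},{"rot":[0,0,-0.12],"jaw":1},{"rot":[0,0,-0.12],"jaw":1}]' >/dev/null
python3 steer.py '[{"rot":[0,0,-0.12],"jaw":1},{"rot":[0,0,-0.12],"jaw":1},{"rot":[0,0,-0.12],"jaw":1},{"rot":[0,0,-0.12],"jaw":1},{"jaw":1}]'
python3 to.py 517 415 210 1.42
```

```text
clock: 2.52
eef_pos: [339.3, 118.5, 253.1]
tcp_rot: [-3.141, 0.0, 1.449]
contact_force: [-0.4, -0.2, -1.1]
opening: 1.001
grasp_force: 0.0
t 2.52 pos [339.34 118.52 253.14] rpy [-3.14  0.    1.45] open 1.001 F [-0.45 -0.16 -1.09] grip 0.0
tool delta [315.83 140.44  43.05] len 348.3161118757591
rotvec [-0.    0.    0.03]
```

```bash
python3 steer.py '[{"d":[35,15.6,2],"jaw":1},{"d":[35,15.6,2],"jaw":1},{"d":[35,15.6,2],"jaw":1},{"d":[35,15.6,2],"jaw":1},{"d":[35,15.6,2],"jaw":1}]' >/dev/null
python3 steer.py '[{"rot":[0,0,0.03],"d":[35,15.6,0],"jaw":1},{"d":[35,15.6,0],"jaw":1},{"d":[35,15.6,0],"jaw":1},{"d":[35,15.6,0],"jaw":1},{"jaw":1}]'
python3 to.py 517 414.5 132 1.42
python3 - <<'E'
from h import *
np.set_printoptions(precision=1,suppress=True)
im=r.grab_frame("scene"); cv2.imwrite("pics/s2.png",cv2.resize(im[120:380,150:450],None,fx=2.3,fy=2.3,interpolation=cv2.INTER_CUBIC)[:,:,::-1])
s=cv2.imread("pics/scene0.png")[:,:,::-1].copy()
k,_=blobs(s,(0,150,60),(6,255,255),(265,240,300,310))
ys=range(254,300,4); print([(y,np.nonzero(k[y])[0].mean().round(1)) for y in ys if k[y].any()])
print(proj("scene",[[516,412.5,153],[517,414.5,129],[518.6,418,78]]))
E
```

```text
clock: 3.35
eef_pos: [524.4, 416.6, 242.3]
tcp_rot: [3.14, -0.003, 1.411]
contact_force: [-1.4, -1.9, -0.4]
opening: 1.001
grasp_force: 0.0
t 3.35 pos [524.44 416.56 242.26] rpy [ 3.14 -0.    1.41] open 1.001 F [-1.44 -1.89 -0.44] grip 0.0
tool delta [ -3.51  -7.16 110.25] len 110.5342645818472
rotvec [ 0.   -0.   -0.01]
[(254, np.float64(281.0)), (258, np.float64(281.0)), (262, np.float64(281.2)), (266, np.float64(281.0)), (270, np.float64(280.9)), (274, np.float64(281.0)), (278, np.float64(280.8)), (282, np.float64(281.2)), (286, np.float64(282.7)), (290, np.float64(280.7)), (294, np.float64(280.0)), (298, np.float64(280.5))]
[[282.2 253.7]
 [281.1 267.7]
 [279.4 296.2]]
```

View pics/s2.png

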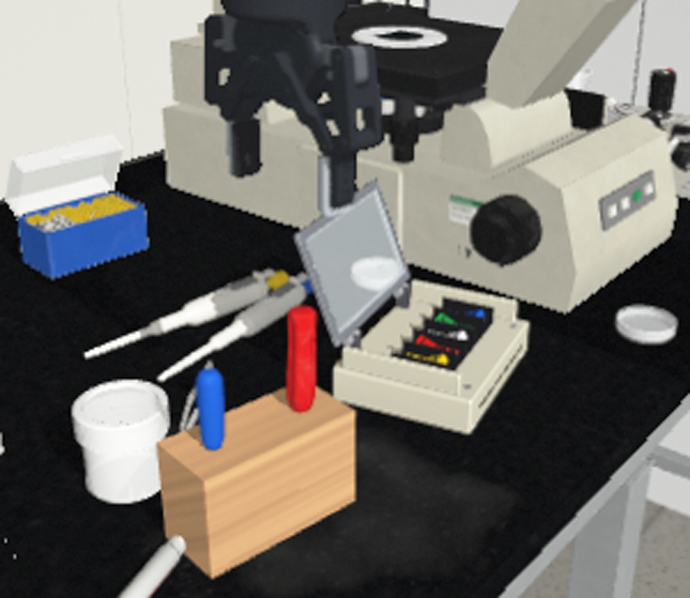

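The picture shows the open hand centred above the red handle, with fingers at (243,150) and (340,190) and the handle at (301,330). It is clear of the cover.

```bash
python3 steer.py '[{"d":[-3.5,-7,30],"jaw":1},{"d":[0,0,30],"jaw":1},{"d":[0,0,30],"jaw":1},{"d":[0,0,20],"jaw":1},{"jaw":1}]'
python3 to.py 517 414.5 132 1.42
python3 steer.py '[{"jaw":0.4},{"jaw":0.2},{"jaw":0},{"jaw":0},{"jaw":0}]' 60
python3 steer.py '[{"jaw":0},{"jaw":0},{"jaw":0}]'
```

```text
clock: 3.82
eef_pos: [511.2, 406.3, 128.6]
tcp_rot: [-3.136, 0.006, 1.41]
contact_force: [-0.8, -0.8, -0.2]
opening: 0.999
grasp_force: 0.0
t 3.82 pos [511.25 406.33 128.56] rpy [-3.14  0.01  1.41] open 0.999 F [-0.8  -0.84 -0.25] grip 0.0
tool delta [ 8.96  4.35 -3.52] len 10.566853272199653
rotvec [-0.01  0.01 -0.01]
clock: 4.23
eef_pos: [514.7, 409.4, 134.7]
tcp_rot: [3.14, -0.002, 1.413]
contact_force: [0.6, -0.7, -0.4]
opening: 0.301
grasp_force: 0.0
clock: 4.48
eef_pos: [514.6, 409.4, 134.3]
tcp_rot: [3.141, -0.001, 1.414]
contact_force: [-1.5, -1.5, 6.2]
opening: 0.213
grasp_force: 58.6
```

```bash
python3 steer.py '[{"d":[0,0,-10],"jaw":0},{"d":[0,0,-20],"jaw":0},{"d":[0,0,-25],"jaw":0},{"d":[0,0,-25],"jaw":0},{"d":[0,0,-20],"jaw":0}]' >/dev/null
python3 steer.py '[{"d":[0,0,-10],"jaw":0},{"jaw":0},{"jaw":0},{"jaw":0}]'
python3 - <<'E'
from h import *
np.set_printoptions(precision=1,suppress=True)
im=r.grab_frame("scene"); t=r.grab_frame("top"); print(r.sense()['eef_pos'],r.sense()['tcp_rot'])
cv2.imwrite("pics/s3r.png",im[:,:,::-1]);cv2.imwrite("pics/t3r.png",t[:,:,::-1])
a=cv2.resize(im[150:330,200:350],None,fx=3,fy=3,interpolation=cv2.INTER_CUBIC)
b=cv2.resize(t[190:290,190:340],None,fx=2.6,fy=2.6,interpolation=cv2.INTER_CUBIC)
c=np.zeros((540,800,3),np.uint8); c[:,:450]=a[:540]; c[:260,450:450+350]=b[:,:350]
cv2.imwrite("pics/s3.png",c[:,:,::-1])
k,_=blobs(im,(0,150,60),(6,255,255),(240,150,330,310)); ys=np.nonzero(k.any(1))[0]
print([(y,np.nonzero(k[y])[0].mean().round(1),k[y].sum()//255) for y in ys[::3]])
x,y,z=r.sense()['eef_pos']; print(proj("scene",[[x,y,z-24],[x,y,z-49],[x,y,z-127]]))
E
```

```text
clock: 5.23
eef_pos: [513.5, 408.5, 241.8]
tcp_rot: [-3.14, 0.002, 1.414]
contact_force: [0.1, -0.0, -0.3]
opening: 0.215
grasp_force: 58.6
[513.5 408.5 241.5] [-3.1  0.   1.4]
[(np.int64(187), np.float64(280.0), np.uint64(4)), (np.int64(190), np.float64(278.9), np.uint64(7)), (np.int64(193), np.float64(279.0), np.uint64(5)), (np.int64(196), np.float64(276.0), np.uint64(3)), (np.int64(199), np.float64(278.7), np.uint64(7)), (np.int64(202), np.float64(278.5), np.uint64(6)), (np.int64(205), np.float64(278.8), np.uint64(4)), (np.int64(208), np.float64(278.7), np.uint64(7)), (np.int64(211), np.float64(279.8), np.uint64(5)), (np.int64(214), np.float64(279.4), np.uint64(8)), (np.int64(217), np.float64(280.0), np.uint64(13)), (np.int64(220), np.float64(281.4), np.uint64(10)), (np.int64(223), np.float64(279.9), np.uint64(11)), (np.int64(226), np.float64(280.5), np.uint64(10)), (np.int64(229), np.float64(279.2), np.uint64(13)), (np.int64(232), np.float64(279.9), np.uint64(11)), (np.int64(235), np.float64(278.2), np.uint64(6)), (np.int64(238), np.float64(279.5), np.uint64(6))]
[[284.5 214.2]
 [284.8 229.7]
 [285.4 275.1]]
```

View pics/s3.png

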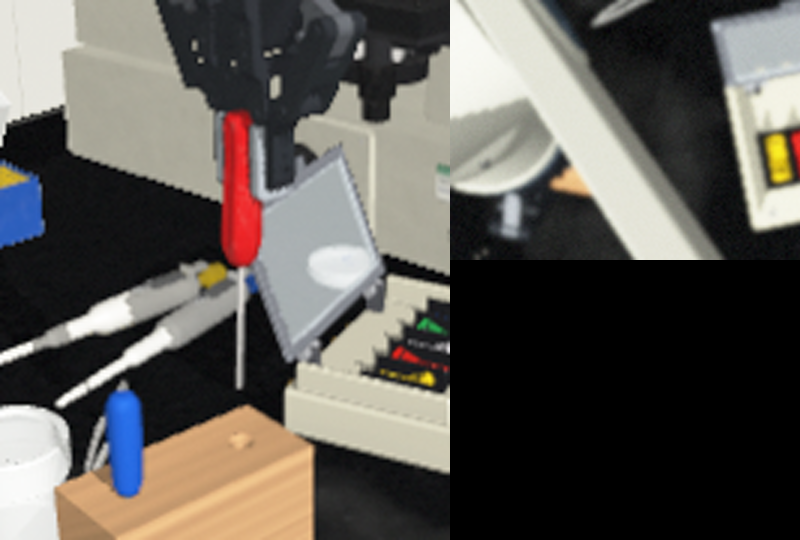

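The driver is lifted clear and hangs straight. Tip is at crop (240,387), i.e. px (279.8,278.8), and the empty bore is at px (280.2,296.5).

Run:
```python
from h import *
np.set_printoptions(precision=1,suppress=True)
im=cv2.imread("pics/s3r.png")[:,:,::-1].astype(int)
for y in range(240,283,3): 
    print(y,im[y,272:290].sum(1)//3)
print(onz("scene",[(279.8,278.9)],113.2),onz("scene",[(280.2,296.5)],78))
# yellow press point in scene, and box yaw check via scene: rib/cheek projections
ex=np.array([np.cos(.23),np.sin(.23),0]);ey=np.array([-ex[1],ex[0],0]);o=np.array([541,216.7,0])
P=lambda x,y,z:o+x*ex+y*ey+np.array([0,0,z])
print("near corners z36,z0",proj("scene",[P(-62,78,36),P(-62,78,0),P(-62,-78,36)]),proj("scene",[P(-20,46,50)]), "yel press",P(-20,46,47))
for n in("scene","top"): print(proj(n,[P(-62,78,0),P(-62,74.5,55),P(-62,-78,36),P(62,78,36)]))
```

```text
240 [116 116 117 101 120 124 104 147 211 176 149 126 125 141 142 138 142 168]
243 [109 104  94  90 102 117 142 176 216 139  78  78  80 113 134 140 139 157]
246 [ 92  92  93 107 140 160 163 180 216 175 127  90  82  69  97 122 141 141]
249 [146 159 164 163 163 161 159 178 213 169  99  40  14  14  12  85 120 145]
252 [162 159 158 157 154 151 149 182 204 110  11  11  14  15  15  12  85 121]
255 [153 147 123 103  66  26  12 174 174  87  12  11  14  15  11  14  13  64]
258 [ 27  13  15  16  14  14  45 172 172  87  13  13  12   9  13  16  10  13]
261 [ 14  13  14  15  13  11  40 171 170  86  14  13  12  12  14  13  15  13]
264 [ 11  14  12  15  16  18  43 168 160  80  14  16  14  14  17  11  12  14]
267 [ 17  17  16  12  13  12  42 180 151  65  13  12  11  12  11  15  12  11]
270 [ 14  12  12  10  13  15  42 177 138  54  11  11  12  14  15  14  17  17]
273 [ 12  13  16  16  17  16  70 177 138  57  13  14  14  15  16  21  21  15]
276 [ 10  12  13  13  15  16  67 176 136  54  16  16  15  15  16  16  16  16]
279 [ 17  18  16  15  13  16  45 117  78  24  18  17  18  16  16  12  16  18]
282 [16 17 18 18 17 18 17 16 17 15 12 11 10 13 10  9 12 13]
[[513.9 421.4 113.2]] [[517.1 417.8  78. ]]
near corners z36,z0 [[354.7 294.4]
 [353.6 311. ]
 [379.8 259. ]] [[339.9 274.9]] yel press [511.  256.9  47. ]
[[353.6 311. ]
 [355.9 284.4]
 [379.8 259. ]
 [293.6 279.4]]
[[307.1 278. ]
 [308.  277.3]
 [376.6 263.5]
 [295.7 222.4]]
```

```bash
python3 to.py 510.5 244.8 205 1.414
python3 steer.py '[{"d":[-30,0,0],"jaw":0},{"d":[-30,0,0],"jaw":0},{"d":[-30,0,0],"jaw":0},{"d":[-30,0,5],"jaw":0},{"d":[-30,0,10],"jaw":0}]' >/dev/null
python3 steer.py '[{"d":[-10,0,15],"jaw":0},{"jaw":0},{"jaw":0},{"jaw":0}]'
python3 to.py 510.5 244.8 188 1.414
```

```text
t 5.33 pos [513.51 408.51 241.55] rpy [-3.14  0.    1.41] open 0.214 F [-0.07  0.37 -0.88] grip 58.56758672744036
tool delta [-162.1    22.7    36.83] len 167.77015588072848
rotvec [-0.  0. -0.]
clock: 6.08
eef_pos: [489.6, 251.9, 213.5]
tcp_rot: [3.141, -0.0, 1.414]
contact_force: [0.7, 0.4, -0.0]
opening: 0.218
grasp_force: 58.6
t 6.08 pos [489.63 251.89 213.5 ] rpy [ 3.14 -0.    1.41] open 0.218 F [ 0.66  0.37 -0.04] grip 58.61846274579875
tool delta [-3.75 21.72 25.5 ] len 33.70730276400262
rotvec [ 0. -0. -0.]
```

```bash
python3 steer.py '[{"d":[-3.8,11,10],"jaw":0},{"d":[0,10.7,9],"jaw":0},{"jaw":0},{"jaw":0},{"jaw":0}]'
python3 - <<'E'
from h import *
np.set_printoptions(precision=1,suppress=True)
im=r.grab_frame("scene"); t=r.grab_frame("top"); cv2.imwrite("pics/s4r.png",im[:,:,::-1])
a=cv2.resize(im[180:320,270:400],None,fx=4,fy=4,interpolation=cv2.INTER_CUBIC)
b=cv2.resize(t[210:290,290:380],None,fx=3,fy=3,interpolation=cv2.INTER_CUBIC)
c=np.zeros((560,790,3),np.uint8); c[:,:520]=a; c[:240,520:790]=b
cv2.imwrite("pics/s4.png",c[:,:,::-1])
p=r.sense()['eef_pos']; print(p, proj("scene",[p+[.5,12.5,-128.3],p+[.5,8,-128.3]]))
E
```

```text
clock: 6.5
eef_pos: [510.1, 244.0, 193.9]
tcp_rot: [-3.141, 0.0, 1.414]
contact_force: [1.0, 0.1, -0.1]
opening: 0.217
grasp_force: 58.7
[509.9 244.1 194.4] [[340.6 267.4]
 [342.  266.5]]
```

View pics/s4.png

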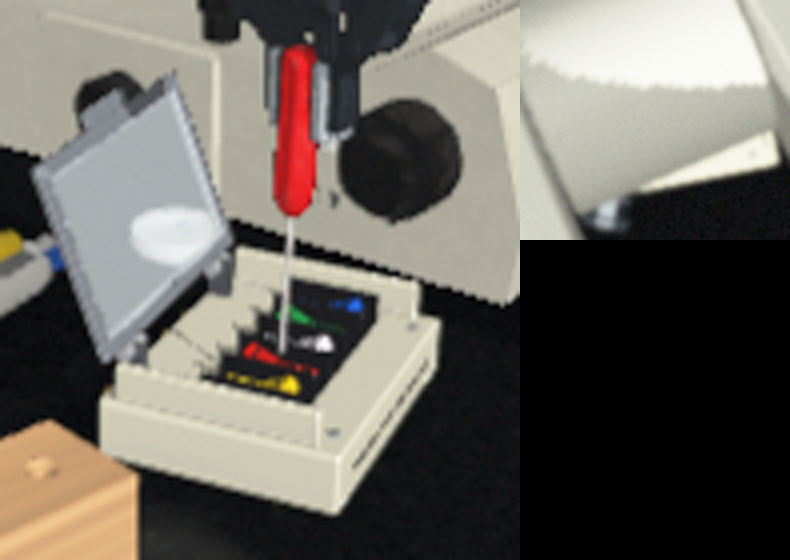

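Tip at crop (283,352), i.e. px (340.4,267.6), as predicted. The raised end of yellow shows at crop (292,383), i.e. px (342.6,275.4).

Run:
```python
from h import *
np.set_printoptions(precision=1,suppress=True)
ex=np.array([np.cos(.23),np.sin(.23),0]);ey=np.array([-ex[1],ex[0],0]);o=np.array([541,216.7,0])
P=lambda x,y,z:o+x*ex+y*ey+np.array([0,0,z])
print("land",proj("scene",[[510.4,256.6,48],P(-20,46,48)]))
for y,n in((46,'yel'),(23,'red'),(0,'white'),(-23,'green'),(-46,'blue')):
    print(n,"pivot/nearend/farend",proj("scene",[P(-8,y,43),P(-27,y,51 if n in('yel','white','blue') else 43),P(11,y,51 if n in('red','green') else 43)]).ravel())
im=cv2.imread("pics/s4r.png")[:,:,::-1].copy()
for c,lo,hi in(("yel",(20,120,100),(35,255,255)),("blue",(105,150,60),(125,255,255)),("green",(45,100,40),(85,255,255)),("red",(0,150,80),(6,255,255))):
    print(c,[(a.tolist(),b) for a,b in blobs(im,lo,hi,(310,245,385,310),4)[1]])
g=np.array([P(-33,57.5,52),P(17,57.5,52),P(-33,-57.5,52),P(-62,72,55),P(-62,78,36)]); print("guard",proj("scene",g))
```

```text
land [[340.3 275.8]
 [339.9 275.8]]
yel pivot/nearend/farend [333.9 276.7 343.4 275.2 324.8 274.6]
red pivot/nearend/farend [338.4 271.5 347.5 273.6 329.6 265.9]
white pivot/nearend/farend [342.7 266.5 351.8 264.9 333.9 264.5]
green pivot/nearend/farend [346.8 261.7 355.6 263.6 338.3 256.3]
blue pivot/nearend/farend [350.7 257.1 359.5 255.5 342.2 255.3]
yel [([330, 274, 2, 2, 4], array([330.5, 274.5])), ([334, 274, 11, 5, 29], array([340.1, 275.7]))]
blue [([353, 254, 8, 4, 24], array([357. , 255.6]))]
green [([343, 256, 6, 6, 19], array([344.9, 258.8]))]
red [([331, 266, 11, 6, 31], array([335.4, 268.4])), ([344, 271, 2, 2, 4], array([344.5, 271.5]))]
guard [[344.2 278.1]
 [319.6 272.4]
 [364.1 253.4]
 [356.4 283.8]
 [354.7 294.4]]
```

```bash
python3 steer.py '[{"d":[0,0,8],"jaw":0},{"d":[0,0,7],"jaw":0},{"jaw":0},{"jaw":0}]'
python3 steer.py '[{"d":[0,0,2],"jaw":0},{"d":[0,0,2],"jaw":0},{"jaw":0}]'
python3 steer.py '[{"d":[0,0,1.5],"jaw":0},{"d":[0,0,1],"jaw":0},{"jaw":0},{"jaw":0}]'
```

```text
clock: 6.93
eef_pos: [509.6, 243.8, 178.7]
tcp_rot: [-3.141, 0.001, 1.414]
contact_force: [-0.0, -1.4, -0.5]
opening: 0.21
grasp_force: 58.7
clock: 7.18
eef_pos: [510.0, 243.9, 175.2]
tcp_rot: [3.141, -0.0, 1.414]
contact_force: [0.9, -0.8, -0.3]
opening: 0.211
grasp_force: 58.7
clock: 7.52
eef_pos: [509.8, 243.8, 172.6]
tcp_rot: [-3.141, 0.0, 1.414]
contact_force: [0.9, 0.8, -1.5]
opening: 0.216
grasp_force: 58.6
```

```bash
python3 steer.py '[{"d":[0,0,1],"jaw":0},{"jaw":0},{"jaw":0}]'|egrep 'pos|force'
python3 steer.py '[{"d":[0,0,1],"jaw":0},{"jaw":0},{"jaw":0}]'|egrep 'pos|force'
python3 - <<'E'
from h import *
im=r.grab_frame("scene"); cv2.imwrite("pics/s5r.png",im[:,:,::-1])
print([(a.tolist(),b) for a,b in blobs(im,(20,120,100),(35,255,255),(310,245,385,310),4)[1]])
cv2.imwrite("pics/s5.png",cv2.resize(im[210:320,290:390],None,fx=5,fy=5,interpolation=cv2.INTER_CUBIC)[:,:,::-1])
E
```

```text
eef_pos: [510.1, 243.9, 172.0]
contact_force: [-0.0, -0.7, 2.2]
grasp_force: 59.1
eef_pos: [510.3, 244.0, 171.5]
contact_force: [-0.8, -0.5, 7.1]
grasp_force: 59.6
[([326, 270, 10, 7, 36], array([330.08333333, 273.27777778]))]
```

View pics/s5.png

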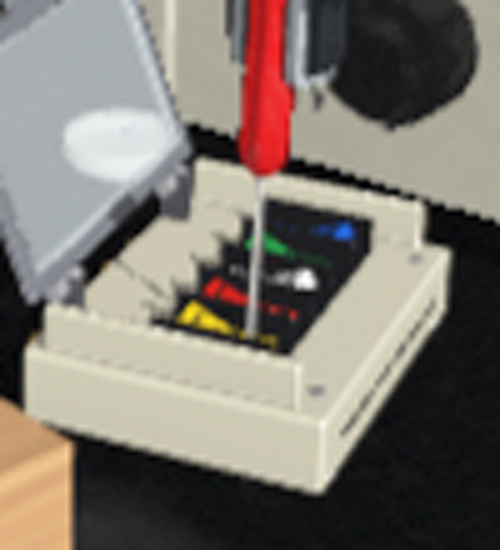

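Yellow has flipped: its far end at (200,318) now stands up like red, and the near half is flat under the tip. Pressed at 7 N, it is fully over. Now back to the bore.

```bash
python3 steer.py '[{"d":[0,0,-10],"jaw":0},{"d":[0,0,-20],"jaw":0},{"d":[0,0,-20],"jaw":0},{"d":[0,0,-20],"jaw":0},{"jaw":0}]' >/dev/null
python3 steer.py '[{"d":[20,-4,0],"jaw":0},{"d":[30,-4,0],"jaw":0},{"d":[30,-4,0],"jaw":0},{"d":[30,-4,0],"jaw":0},{"d":[30,-4,0],"jaw":0}]' >/dev/null
python3 steer.py '[{"d":[20,-4,0],"jaw":0},{"jaw":0},{"jaw":0},{"jaw":0}]'
python3 to.py 514.3 409.3 226 1.414
```

```text
clock: 9.23
eef_pos: [511.0, 405.0, 240.2]
tcp_rot: [-3.141, 0.001, 1.414]
contact_force: [-0.4, -0.8, -0.4]
opening: 0.215
grasp_force: 58.8
t 9.23 pos [510.95 404.97 240.22] rpy [-3.14  0.    1.41] open 0.215 F [-0.36 -0.82 -0.39] grip 58.800627366872504
tool delta [ 4.82  2.64 14.21] len 15.233380230849928
rotvec [-0.  0.  0.]
```

```bash
python3 steer.py '[{"d":[4.8,2.6,14],"jaw":0},{"jaw":0},{"jaw":0},{"jaw":0}]'|grep pos
python3 - <<'E'
from h import *
np.set_printoptions(precision=1,suppress=True)
im=r.grab_frame("scene"); print(r.sense()['eef_pos'])
for y in range(262,296,2): print(y,im[y,272:290].astype(int).sum(1)//3)
p=r.sense()['eef_pos']; print(proj("scene",[p+[.5,12.5,-128.4]]))
cv2.imwrite("pics/s6.png",cv2.resize(im[230:320,240:320],None,fx=6,fy=6,interpolation=cv2.INTER_CUBIC)[:,:,::-1])
E
```

```text
eef_pos: [514.7, 409.3, 226.4]
[514.7 409.5 226.7]
262 [ 15  12   9  15  14  12 126 203 118  18  17  13  14  15  12  17  11  10]
264 [ 13  10  17  15  18  16 145 207 118  12  15  12  16  14  16  14  13  15]
266 [ 14  11  12  13   9  15 155 208 118  13  14  13  13  14  14  15  12  12]
268 [ 17  15  15  11  14  11 153 206 117  12  12  11  14  10  13  11  14  11]
270 [ 11  10  12  12  13  13 151 199 112  11  11  13  13  12  13  14  18  17]
272 [ 14  13  13  15  17  17 160 182  98  16  16  15  14  16  18  22  20  17]
274 [ 15  11  14  15  14  13 165 168  89  12  16  12  13  15  16  22  15  18]
276 [ 15  13  13  13  13  15 162 166  87  14  13  14  16  11  16  14  17  16]
278 [ 16  13  17  14  12  33 161 166  87  16  15  13  17  15  12  15  15  14]
280 [ 18  17  18  20  19  42 160 164  86  15  20  18  18  18  15  15   9  14]
282 [ 20  17  18  19  16  41 158 158  83  13  17  15  10  16  14  12  12  12]
284 [ 18  17  17  18  15  41 157 154  80  18  36  25  15  15  13  12  11  11]
286 [ 13  15  17  15  21  62 173 176 151 161 168 150 134  78  24  13  13  10]
288 [ 63  75 121 143 162 169 176 172 168 165 163 163 163 163 153 135  90  36]
290 [161 169 167 166 165 164 163 164 163 162 163 163 161 159 160 160 158 149]
292 [165 164 164 163 164 164 161 162 160 160 161 160 160 157 157 156 154 154]
294 [165 164 163 162 162 161 152 170 175 171 164 157 155 154 155 158 158 158]
[[279.1 287. ]]
```

View pics/s6.png

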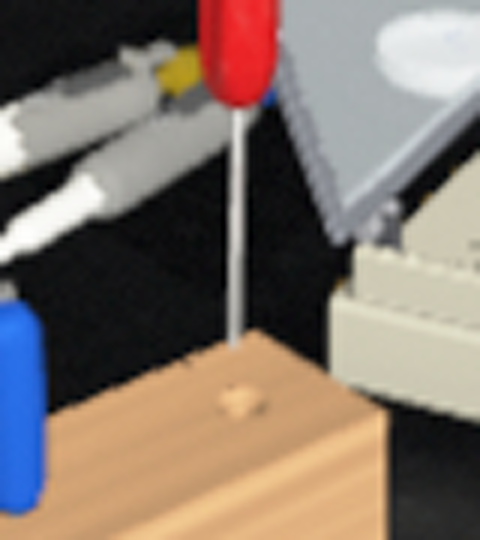

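Tip at crop (235,346) and bore mouth at (242,402): no slip, and the approach runs slightly on the camera side of the axis. I'll nudge the tip about 2 mm toward the axis and go down in steps.

```bash
python3 steer.py '[{"d":[-1.8,1.3,8],"jaw":0},{"d":[0,0,8],"jaw":0},{"d":[0,0,4],"jaw":0},{"jaw":0},{"jaw":0}]'|egrep 'pos|force'
python3 steer.py '[{"d":[0,0,5],"jaw":0},{"d":[0,0,5],"jaw":0},{"jaw":0},{"jaw":0}]'|egrep 'pos|force'
```

```text
eef_pos: [515.4, 407.8, 206.2]
contact_force: [-0.1, -0.6, -0.5]
grasp_force: 58.8
eef_pos: [515.4, 407.9, 196.4]
contact_force: [0.5, 0.4, -1.5]
grasp_force: 58.8
```

Tip is now about 10 mm into the bore with no force. Continuing.

```bash
python3 steer.py '[{"d":[0,0,10],"jaw":0},{"d":[0,0,10],"jaw":0},{"d":[0,0,10],"jaw":0},{"jaw":0}]'|egrep 'pos|force'
python3 steer.py '[{"d":[0,0,10],"jaw":0},{"d":[0,0,8],"jaw":0},{"d":[0,0,5],"jaw":0},{"jaw":0},{"jaw":0}]'|egrep 'pos|force'
python3 steer.py '[{"d":[0,0,4],"jaw":0},{"d":[0,0,3],"jaw":0},{"jaw":0},{"jaw":0}]'|egrep 'pos|force'
```

```text
eef_pos: [514.3, 407.0, 163.7]
contact_force: [-0.7, -0.7, -1.5]
grasp_force: 58.8
eef_pos: [515.5, 407.9, 143.4]
contact_force: [-0.4, -0.3, 0.2]
grasp_force: 58.8
eef_pos: [515.5, 408.0, 136.7]
contact_force: [-0.5, -0.7, -0.1]
grasp_force: 58.8
```

```bash
python3 steer.py '[{"d":[0,0,1.5],"jaw":0},{"d":[0,0,1],"jaw":0},{"jaw":0},{"jaw":0}]'|egrep 'pos|force'
python3 steer.py '[{"jaw":0.3},{"jaw":0.6},{"jaw":1},{"jaw":1},{"jaw":1}]'
python3 steer.py '[{"jaw":1},{"jaw":1},{"d":[0,0,-20],"jaw":1},{"d":[0,0,-35],"jaw":1},{"d":[0,0,-35],"jaw":1}]'>/dev/null
python3 steer.py '[{"d":[0,0,-30],"jaw":1},{"jaw":1},{"jaw":1}]'
python3 - <<'E'
from h import *
im=r.grab_frame("scene"); cv2.imwrite("pics/s7r.png",im[:,:,::-1])
k,b=blobs(im,(0,150,60),(6,255,255),(265,240,300,310)); print([(a.tolist(),c) for a,c in b])
k0,b=blobs(cv2.imread("pics/scene0.png")[:,:,::-1].copy(),(0,150,60),(6,255,255),(265,240,300,310)); print([(a.tolist(),c) for a,c in b])
print([(y,np.nonzero(k[y])[0].mean().round(1)) for y in range(254,300,4) if k[y].any()])
E
```

```text
eef_pos: [515.3, 408.4, 134.9]
contact_force: [-3.6, -0.3, 5.1]
grasp_force: 59.5
clock: 12.2
eef_pos: [515.7, 407.9, 134.2]
tcp_rot: [3.142, 0.0, 1.414]
contact_force: [0.2, 0.6, -0.7]
opening: 0.853
grasp_force: 0.0
clock: 12.87
eef_pos: [516.5, 408.7, 256.6]
tcp_rot: [3.139, -0.003, 1.414]
contact_force: [0.2, 0.0, -0.6]
opening: 1.0
grasp_force: 0.0
[([273, 254, 15, 45, 422], array([279.9028436, 276.9549763]))]
[([274, 252, 14, 47, 436], array([280.92431193, 275.71100917]))]
[(254, np.float64(280.7)), (258, np.float64(279.2)), (262, np.float64(278.2)), (266, np.float64(281.3)), (270, np.float64(278.4)), (274, np.float64(279.0)), (278, np.float64(280.7)), (282, np.float64(280.4)), (286, np.float64(280.3)), (290, np.float64(280.0)), (294, np.float64(280.0)), (298, np.float64(280.0))]
```

```bash
python3 steer.py '[{"rot":[0,0,0.12],"jaw":0.5},{"rot":[0,0,0.12],"jaw":0},{"rot":[0,0,0.12],"jaw":0},{"rot":[0,0,0.12],"jaw":0},{"rot":[0,0,0.12],"jaw":0}]'>/dev/null
python3 steer.py '[{"rot":[0,0,0.12],"jaw":0},{"rot":[0,0,0.12],"jaw":0},{"rot":[0,0,0.12],"jaw":0},{"rot":[0,0,0.12],"jaw":0},{"rot":[0,0,0.105],"jaw":0}]'>/dev/null
python3 steer.py '[{"jaw":0},{"jaw":0}]'
python3 to.py 659.8 244.5 256 0.23
```

```text
clock: 13.92
eef_pos: [515.1, 407.6, 252.7]
tcp_rot: [3.141, 0.002, 0.232]
contact_force: [-0.3, 0.1, 0.2]
opening: -0.003
grasp_force: 0.0
t 13.92 pos [515.08 407.58 252.72] rpy [3.14 0.   0.23] open -0.003 F [-0.29  0.07  0.23] grip 0.0
tool delta [103.32 192.    -3.31] len 218.0630249764756
rotvec [0. 0. 0.]
```

```bash
python3 steer.py '[{"d":[17.2,32,0],"jaw":0},{"d":[17.2,32,0],"jaw":0},{"d":[17.2,32,0],"jaw":0},{"d":[17.2,32,0],"jaw":0},{"d":[17.2,32,0],"jaw":0}]'>/dev/null
python3 steer.py '[{"d":[17.2,32,0],"jaw":0},{"jaw":0},{"jaw":0},{"jaw":0}]'
python3 to.py 659.8 244.5 152 0.23
```

```text
clock: 14.67
eef_pos: [659.1, 244.5, 253.4]
tcp_rot: [-3.141, 0.002, 0.23]
contact_force: [0.2, 0.1, 0.1]
opening: -0.003
grasp_force: 0.0
t 14.67 pos [659.11 244.47 253.44] rpy [-3.14  0.    0.23] open -0.003 F [0.22 0.07 0.15] grip 0.0
tool delta [  0.84   0.16 101.44] len 101.43987019170561
rotvec [-0.  0.  0.]
```

```bash
python3 steer.py '[{"d":[0,0,25],"jaw":0},{"d":[0,0,25],"jaw":0},{"d":[0,0,20],"jaw":0},{"jaw":0},{"jaw":0}]'|egrep 'pos|force'
python3 steer.py '[{"d":[0,0,10],"jaw":0},{"d":[0,0,10],"jaw":0},{"d":[0,0,10],"jaw":0},{"jaw":0},{"jaw":0}]'|egrep 'pos|force'
python3 steer.py '[{"d":[-10,0,0],"jaw":0},{"d":[-10,0,0],"jaw":0},{"d":[-10,0,0],"jaw":0},{"d":[-10,0,0],"jaw":0},{"d":[-10,0,0],"jaw":0}]'|egrep 'pos|force'
python3 - <<'E'
from h import *
np.set_printoptions(precision=1,suppress=True)
im=r.grab_frame("scene"); cv2.imwrite("pics/s8r.png",im[:,:,::-1])
a=cv2.imread("pics/s7r.png")[:,:,::-1].astype(int); d=np.abs(a-im.astype(int)).sum(2)[190:280,270:335]
print("changed px",(d>60).sum())
E
```

```text
eef_pos: [658.2, 245.4, 183.4]
contact_force: [1.3, -0.1, 0.4]
grasp_force: 0.0
eef_pos: [659.2, 244.2, 153.6]
contact_force: [-0.0, 1.1, 0.6]
grasp_force: 0.0
eef_pos: [609.8, 232.8, 154.7]
contact_force: [0.7, 0.4, 0.2]
grasp_force: 0.4
changed px 1757
```

```bash
python3 steer.py '[{"d":[-15,0,0],"jaw":0},{"d":[-15,0,0],"jaw":0},{"d":[-15,0,0],"jaw":0},{"jaw":0},{"jaw":0}]'|egrep 'pos|force'
python3 steer.py '[{"d":[-7.5,0,6],"jaw":0},{"d":[-7.5,0,6],"jaw":0},{"d":[-8,0,10],"jaw":0},{"d":[-8,0,10],"jaw":0},{"jaw":0}]'|egrep 'pos|force'
python3 steer.py '[{"d":[-4.5,0,9],"jaw":0},{"d":[-4.5,0,9],"jaw":0},{"d":[-2,0,8],"jaw":0},{"d":[-1,0,5],"jaw":0},{"jaw":0}]'|egrep 'pos|force'
python3 to.py 523.5 212.6 83 .23
```

```text
eef_pos: [566.8, 222.8, 154.6]
contact_force: [1.2, 0.2, -0.4]
grasp_force: 0.0
eef_pos: [534.1, 214.9, 119.7]
contact_force: [-0.6, 0.1, -0.6]
grasp_force: 0.0
eef_pos: [524.3, 212.8, 89.8]
contact_force: [0.1, 0.6, 0.5]
grasp_force: 0.0
t 17.22 pos [524.33 212.77  89.84] rpy [3.14 0.   0.23] open -0.001 F [0.08 0.58 0.52] grip 0.0
tool delta [-0.83 -0.02  6.84] len 6.890609514541266
rotvec [ 0.  0. -0.]
```

```bash
python3 steer.py '[{"d":[0,0,3],"jaw":0},{"d":[0,0,3],"jaw":0},{"jaw":0},{"jaw":0}]'|egrep 'pos|force'
python3 steer.py '[{"d":[0,0,1],"jaw":0},{"jaw":0},{"jaw":0}]'|egrep 'pos|force'
python3 steer.py '[{"d":[0,0,1],"jaw":0},{"jaw":0},{"jaw":0}]'|egrep 'pos|force'
```

```text
eef_pos: [525.4, 213.2, 85.3]
contact_force: [-0.1, -0.7, -0.3]
grasp_force: 0.0
eef_pos: [525.4, 213.2, 84.4]
contact_force: [0.2, 0.2, -0.4]
grasp_force: 0.0
eef_pos: [525.2, 213.1, 83.3]
contact_force: [0.2, 1.2, 0.1]
grasp_force: 0.0
```

```bash
python3 steer.py '[{"d":[0,0,1],"jaw":0},{"jaw":0},{"jaw":0}]'|egrep 'pos|force'
python3 - <<'E'
from h import *
im=r.grab_frame("scene")
cv2.imwrite("pics/s9.png",cv2.resize(im[170:320,220:400],None,fx=3.8,fy=3.8,interpolation=cv2.INTER_CUBIC)[:,:,::-1])
E
```

```text
eef_pos: [525.2, 213.1, 82.2]
contact_force: [0.6, -0.1, 0.2]
grasp_force: 0.0
```

View pics/s9.png

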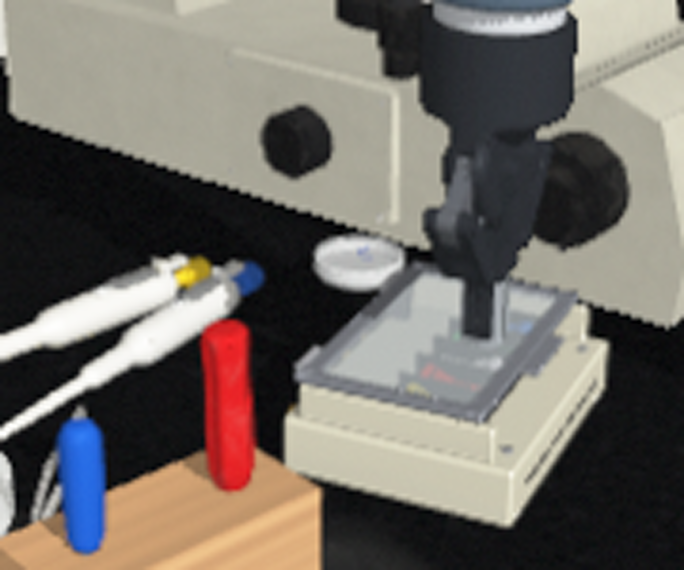

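The cover lies level over the rockers, its front edge at (395,395) to (575,295). The driver stands home, leaning slightly. I'll press until the force rises, to be sure the cover is down.

```bash
python3 steer.py '[{"d":[0,0,1],"jaw":0},{"jaw":0},{"jaw":0}]'|egrep 'pos|force'
python3 steer.py '[{"d":[0,0,1],"jaw":0},{"jaw":0},{"jaw":0}]'|egrep 'pos|force'
python3 steer.py '[{"d":[0,0,1],"jaw":0},{"jaw":0},{"jaw":0}]'|egrep 'pos|force'
```

```text
eef_pos: [525.3, 213.1, 81.2]
contact_force: [-0.3, 0.3, -0.7]
grasp_force: 0.0
eef_pos: [525.3, 213.1, 81.0]
contact_force: [-3.0, -0.6, 8.5]
grasp_force: 4.5
eef_pos: [525.4, 213.1, 80.8]
contact_force: [-5.4, -0.8, 18.4]
grasp_force: 9.7
```

```bash
python3 steer.py '[{"d":[0,0,-5],"jaw":0},{"d":[0,0,-25],"jaw":0},{"d":[0,0,-35],"jaw":0},{"d":[0,0,-35],"jaw":0},{"d":[0,0,-35],"jaw":0}]' >/dev/null
python3 steer.py '[{"jaw":0},{"jaw":0},{"jaw":0},{"jaw":0}]'
python3 - <<'E'
from h import *
im=r.grab_frame("scene")
ex=np.array([np.cos(.23),np.sin(.23),0]);ey=np.array([-ex[1],ex[0],0]);o=np.array([541,216.7,0])
P=lambda x,y,z:o+x*ex+y*ey+np.array([0,0,z])
# grey frame's near-left corner: predicted shut vs 0.1 rad open, against the darkest-frame edge profile
uv=proj("scene",[P(-44,76,61),P(-44,76,56),P(-44,76,71)]); print(uv)
u=int(uv[0,0])-2; print([(v,im[v,u].tolist()) for v in range(262,292,2)])
k,b=blobs(im,(0,150,60),(6,255,255),(265,240,300,310)); print([(a.tolist(),c) for a,c in b])
E
```

```text
clock: 19.85
eef_pos: [524.4, 212.8, 212.9]
tcp_rot: [3.141, 0.002, 0.229]
contact_force: [0.5, 0.4, -0.4]
opening: -0.0
grasp_force: 0.0
[[346.39244582 279.70367153]
 [346.26666255 282.10810056]
 [346.64576468 274.85533449]]
[(262, [149, 155, 158]), (264, [148, 154, 157]), (266, [157, 163, 166]), (268, [148, 153, 157]), (270, [149, 154, 158]), (272, [168, 155, 158]), (274, [148, 153, 157]), (276, [120, 123, 128]), (278, [126, 130, 136]), (280, [131, 133, 141]), (282, [202, 200, 180]), (284, [206, 202, 181]), (286, [204, 199, 178]), (288, [202, 198, 178]), (290, [195, 191, 171])]
[([273, 254, 15, 45, 431], array([279.88863109, 276.64965197]))]
```

The frame's edge sits at v≈279–281, as expected for a shut cover, and the driver is unmoved. Handing in.

```bash
python3 -c "
from rig import r
print(r.sign_off())"
```

```text
the job is handed in; nothing more can be done
None
```

I handed the job in at about 20 s of the 64 s: yellow rocker pressed over to off, driver back home in its bore, cover shut, and nothing else seen to move; the sign-off gave no verdict.

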